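# Close up the rivet canisters

## Task

Put the loose lid on the open canister that it fits, and press all three lids (that one and the two that stand proud on their canisters) down through the snap until each is fully home, flange flat on the rim. Press firmly but do not force them, leave the square canister open and leave the other things on the bench alone.

Things in the scene. Friction and masses are not known exactly. Their poses are not given: they have to be found in the camera images.
- oblong_lid: The loose lid, upright on the bench, 0.1-0.2 kg: aluminium flange 76 (x) by 56 (y) by 5 mm over a black rubber plug 60 by 44 by 22 mm deep; wooden bar knob 14 (x) by 36 (y). Origin: centre of the plug's underside, z up; flange underside 22, flange top 27, knob top 61 mm above it. Fits either way round. Home when the flange lies on the rim, origin 22 mm below it. Over 60 N on to the can breaks it.
- round_lid: Round lid, aluminium flange 70 mm across. Already on its can, slides only up and down, stays where left. Origin: centre of the plug's underside, z up; flange underside 22, flange top 27, knob top 61 mm above it; bar knob 14 (x) by 36 mm (y). Starts 4 to 9 mm proud; home when the flange lies on the rim, origin 22 mm below it. Over 60 N breaks it.
- oval_lid: Lid with straight sides and round ends, aluminium flange 76 mm (x) by 52 mm (y). Already on its can, slides only up and down, stays where left. Origin: centre of the plug's underside, z up; flange underside 22, flange top 27, knob top 61 mm above it; bar knob 14 (x) by 36 mm (y). Starts 4 to 9 mm proud; home when the flange lies on the rim, origin 22 mm below it. Over 60 N breaks it.
- oblong_can: Oblong open grey canister, outside 80 (x) by 60 mm (y), opening 64 by 48 mm: home of the loose lid (2 mm play each side), whose plug drops in 13 mm on to a black rubber pad, flange 9 mm above the rim. Fixed. Origin: centre of its foot, on the caddy floor 12 mm above the bench; axes as the caddy. Its rim is 55 to 65 mm above the origin: cans differ, and the pose does not tell which.
- round_can: Round grey canister, 72 mm across, which wears the round lid. Fixed. Origin: centre of its foot, on the caddy floor 12 mm above the bench; axes as the caddy. Its rim is 55 to 65 mm above the origin: cans differ, and the pose does not tell which.
- oval_can: Grey canister with round ends, 78 by 54 mm, which wears the oval lid. Fixed. Origin: centre of its foot, on the caddy floor 12 mm above the bench; axes as the caddy. Its rim is 55 to 65 mm above the origin: cans differ, and the pose does not tell which.
- square_can: Square grey canister, outside 60 mm, opening 48 mm square. It has no lid and stays open. Fixed. Origin: centre of its foot, on the caddy floor 12 mm above the bench; axes as the caddy. Its rim is 55 to 65 mm above the origin: cans differ, and the pose does not tell which.
- oblong_bead (a joint): Snap bead of the oblong lid, travel in m: 0 until snapped, 0.004 snapped fully home; it does not move back. Pressed down, the lid slides at about 5 N to the bead, which feels like a stop 4 mm above home; the bead gives at about 12 N, then comes the hard stop.
- round_lid_bead (a joint): Snap bead of the round lid, travel in m: 0 until snapped, 0.004 snapped fully home; it does not move back. Pressed down, the lid slides at about 5 N to the bead, which feels like a stop 4 mm above home; the bead gives at about 12 N, then comes the hard stop.
- oval_lid_bead (a joint): Snap bead of the oval lid, travel in m: 0 until snapped, 0.004 snapped fully home; it does not move back. Pressed down, the lid slides at about 5 N to the bead, which feels like a stop 4 mm above home; the bead gives at about 12 N, then comes the hard stop.
- caddy: Fixed wooden carrier, 104 mm (x) by 384 mm (y), end boards 42 mm high. Origin at the centre of its underside, z up. It holds the four fixed canisters in a row along its y at 90 mm spacing, in any order, all turned as the caddy is.
- spool: Bystander: wooden spool, 44 mm across, 42 mm tall, upright on the bench in front of the caddy. Origin: centre of its underside.
- mallet: Bystander: small hammer lying on the bench to the left. Origin on its underside.
- awl: Bystander: screwdriver lying on the bench to the right. Origin on its underside.
- jar: Bystander: closed amber jar, 64 mm across, 85 mm tall, left of the caddy. Origin: centre of its underside.
- brush: Bystander: brush lying on the bench beyond the caddy. Origin on its underside.
- die: Bystander: steel cutting die, an open five-sided outline of 19 mm strip, 105 mm by 70 mm, right of the caddy. Origin: centre of its underside.
- weight: Bystander: dark steel pattern weight, 60 mm across, 40 mm tall, beyond the caddy. Origin: centre of its underside.
There are look-alikes about, which are no part of the job. What is shaped like the oblong_lid but purple or red is not meant.

How it is judged (in metres and radians):
At the end, for the whole second after the job is handed in: The oblong lid rests in the oblong canister (centred within 5 mm, upright within 0.04 rad, in line within 0.15 rad), and all three lids are home: each snap bead pushed through to within 1.5 mm of its 4 mm (value of joint each of oblong_bead, round_lid_bead, oval_lid_bead above 0.0025 m and horizontal distance between oblong_lid and oblong_can below 0.005 m and z of oblong_lid in the frame of oblong_can below 0.0455 m and angle between oblong_lid's own z axis and vertical below 0.04 rad and angle between the x axis of oblong_lid and the x axis of oblong_can, either way round below 0.15 rad and linear speed of oblong_lid below 0.01 m/s); the robot touches nothing.
It fails at once if a lid was forced: pressed with more than 60 N (contact force between oblong_lid and oblong_can above 60 N or contact force between any of the arm, the fingers and round_lid above 60 N or contact force between any of the arm, the fingers and oval_lid above 60 N).
It fails at once if a bystander was moved by more than 30 mm (distance of any of spool, mallet, awl, jar, brush, die, weight from where it was at the start of the episode above 0.03 m).
It also fails if it takes over 56 s, if anything falls off the work surface, if the arm or the gripper's body presses on something with over 40 N, if the wrist force passes 120 N, or if a joint passes its speed limit or range.

## Robot

A 6-joint arm with a two-finger parallel gripper is mounted at the origin on the work surface. World frame = base frame: x ahead of the robot, y to its left, z up, the work surface at z = 0. Lengths are in mm, angles in degrees, forces in N, time in s.
With the tool pointing down it reaches from about 350 to 850 mm from the base axis. Payload 8.1 kg.
Tool frame: the origin (TCP) lies midway between the tips of the shut fingers; the grasp point (between the pads) lies 19 mm behind it; z points along the fingers, y is the direction in which the jaws open and shut (so a half turn about z gives the same grasp; the last joint's range is limited). The gripper opens to 85 mm and grips with 20 to 120 N. Pads are 22 mm wide; open, the fingers measure 114 mm over their backs; the gripper's body (76 mm by 85 mm) begins 54 mm behind the grasp point. The pads swing forward as they close: fully open they stand 13 mm farther back than shut.
Start: joints at [-68.319, 7.471, 85.268, -0, 87.261, -4.893], TCP at [268.43, -536.611, 231.292] pointing down, gripper open.
Joint ranges: [-169.43, 169.43], [-51.17, 129.36], [1.28, 143.12], [-76.62, 256.62], [0, 156.53], [-152.29, 152.29]. Speed limits (degrees/s): [136.94, 136.94, 159.86, 180, 180, 180].

## Interface

Orientations are given as [roll, pitch, yaw] about the fixed x, y, z axes, in that order (R = Rz(yaw) Ry(pitch) Rx(roll)).
In Python, from bench import r gives the robot as it stands.
- The arm moves only by the shell command python3 -m jog 'ROWS' [FORCE]. ROWS is JSON, a list of rows, each a list of 5 numbers: the shift along the tool's x, y, z in m, then the turn about the tool's z in rad, then the opening, from 0 (shut) to 1 (fully open). A call has 1 to 20 rows; each row is the pose to reach, as a shift and turn from the pose measured when the call began, along the tool's axes at that moment; what a row does not reach only later rows make up. A row lasts 1/10 s, in which the tool goes at most 50 mm and 8.59 degrees, less where a joint would pass 70% of its speed; a pose out of reach is approached as far as the arm can. A call with a gripper value outside its range is refused whole. The fingers move at their own pace and stop on an object; FORCE is the grip in N (left out, the last holds). Time passes only in rows, so rows that repeat a pose let the fingers close. It gives the time, the measured TCP pose, the force and the opening at its end, in the units of the state.
- r.sense(): the state, without advancing time (a new reading comes with each control period).
- r.snapshot(name): name is "side" or "top" or "wrist"; returns a dict with "pixels" (384x512x3 uint8, red, green, blue), "K" (3x3 intrinsics, pixels), "R" (3x3) and "t" (3): a world point X has camera coordinates R X + t. Camera axes: x right, y down, z forward; pixel columns grow to the right and rows downward; lengths in mm; the calibration is good to about 2 mm. A picture is of the moment at which its call begins. There is no depth.
- r.hand_in(): hands the job in, once; it reports no verdict.
The state is a dict: "time": time; "joint_pos": joint angles; "qd": joint speeds; "joint_efforts": joint torques, N m; "tool_pos": TCP position; "tcp_rot": TCP orientation; "ft_force": force on the tool from outside, world axes, zero at the start; "wrist_torque": the same for the moment, N m; "finger_gap": finger opening in mm.
Only numpy, scipy, OpenCV 4.12 (cv2) and the standard library are available. Lean on these libraries where they do the work, as an engineer would, in place of code of your own. Each camera call takes 0.05 s, during which the arm holds its last target.

## Working session

There is one attempt and no reset: what is moved stays moved. The work goes in short steps, Python scripts to look and compute and a shell command to move; the robot and the scene stay as the last step left them, time stands still between calls to the robot, and variables do not carry over. Pictures are saved under pics/ and viewed, and the job is handed in when it is done.

```bash
ls; mkdir -p pics; python3 - <<'E'
from bench import r
import cv2,numpy as np
s=r.sense(); print(s)
for n in("side","top","wrist"):
    d=r.snapshot(n); cv2.imwrite(f"pics/{n}0.png",d["pixels"][:,:,::-1]); np.savez(f"pics/{n}0.npz",**d)
    print(n,d["K"].round(1).tolist(),d["R"].round(3).tolist(),d["t"].round(1).tolist())
E
```

```text
pics
{'time': 0.0, 'joint_pos': array([-6.83190412e+01,  7.51661824e+00,  8.53311470e+01, -2.59639433e-03,
        8.72625851e+01, -4.89069190e+00]), 'qd': array([-0.04880604, -0.00730978,  0.04548153,  0.00158968, -0.00079638,
       -0.03767254]), 'joint_efforts': array([-3.60005279e-04, -5.69404542e+01, -5.00553238e+01, -4.64662044e-04,
        1.46837987e-02, -1.72670752e-05]), 'tool_pos': array([ 268.20451612, -536.07649878,  230.21080772]), 'tcp_rot': array([-1.79889830e+02, -6.82417423e-03,  2.65717707e+01]), 'ft_force': array([ 0.28578641, -1.0405446 , -0.06509466]), 'wrist_torque': array([-0.00213606,  0.01119906,  0.00631045]), 'finger_gap': 84.96129771477624}
side [[425.6, 0.0, 248.3], [0.0, 425.6, 194.5], [0.0, 0.0, 1.0]] [[-0.915, -0.403, -0.019], [-0.222, 0.541, -0.811], [0.338, -0.738, -0.584]] [493.8, 178.3, 996.8]
top [[406.2, 0.0, 260.6], [0.0, 406.2, 185.4], [0.0, 0.0, 1.0]] [[-0.01, -1.0, -0.002], [-0.99, 0.011, -0.139], [0.139, 0.001, -0.99]] [-2.1, 570.9, 1070.4]
wrist [[281.5, 0.0, 252.0], [0.0, 281.5, 195.4], [0.0, 0.0, 1.0]] [[0.447, -0.894, -0.002], [-0.848, -0.425, 0.316], [-0.284, -0.14, -0.949]] [-599.3, -40.7, 380.0]
```

View pics/top0.png

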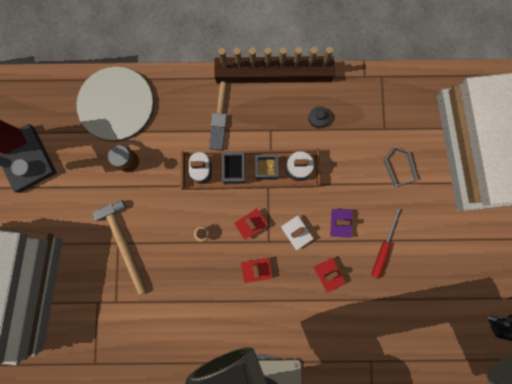

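View pics/side0.png

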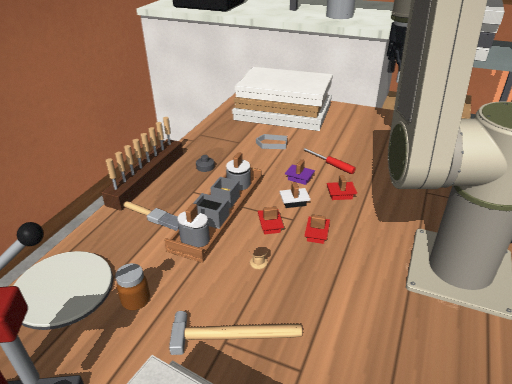

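View pics/wrist0.png

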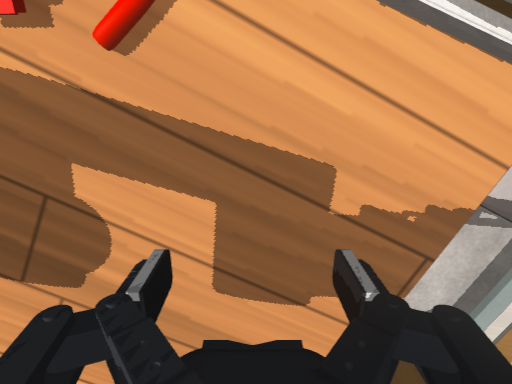

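```bash
python3 - <<'E'
import cv2,numpy as np
t=cv2.imread("pics/top0.png")
a=cv2.resize(t[140:195,170:330],None,fx=5,fy=5,interpolation=cv2.INTER_CUBIC)
b=cv2.resize(t[200:295,225:385][:60],None,fx=5,fy=5,interpolation=cv2.INTER_CUBIC)
cv2.imwrite("pics/crop1.png",np.vstack([a,b]))
s=cv2.imread("pics/side0.png")
cv2.imwrite("pics/crop2.png",cv2.resize(s[145:265,160:320],None,fx=5,fy=5,interpolation=cv2.INTER_CUBIC))
E
```

```text
(no output)
```

View pics/crop1.png

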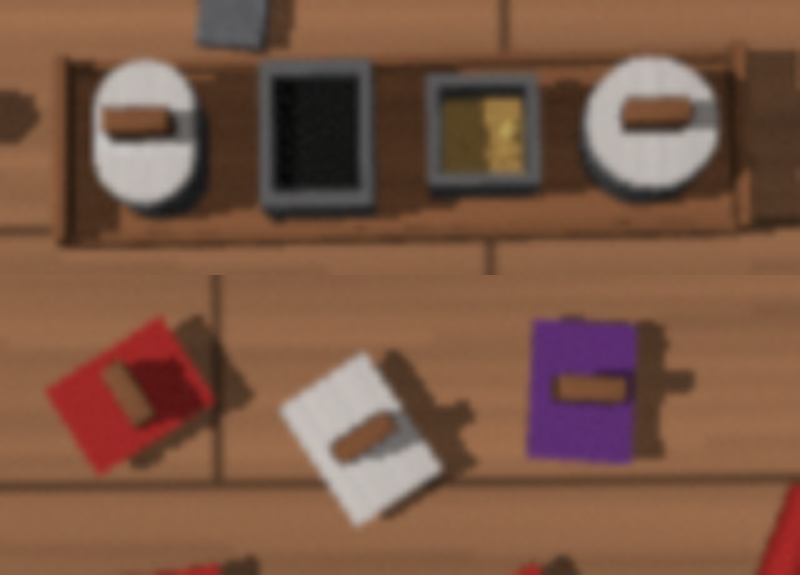

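View pics/crop2.png

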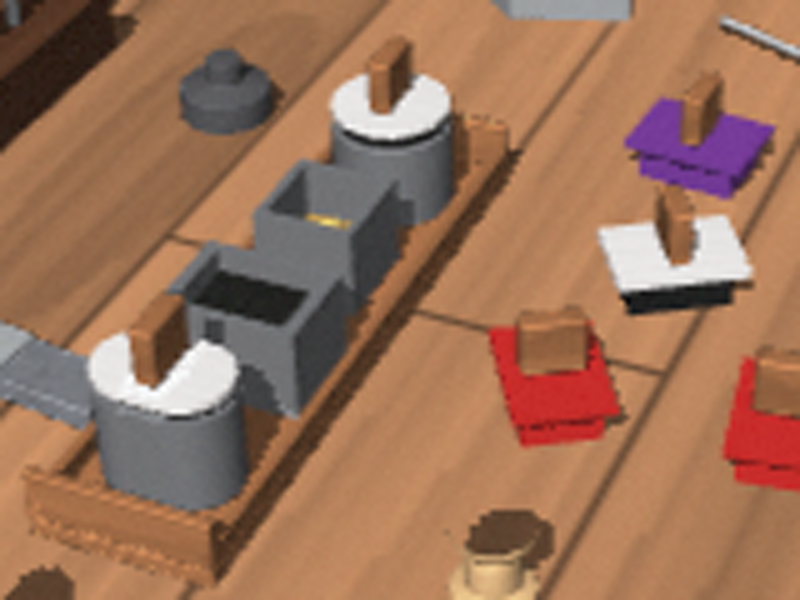

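```bash
cat > h.py <<'E'
import cv2,numpy as np
from bench import r
def cam(n,save=None):
    d=r.snapshot(n)
    d={k:np.array(v) for k,v in d.items()}
    if save: cv2.imwrite(f"pics/{save}.png",d["pixels"][:,:,::-1]); np.savez(f"pics/{save}.npz",**d)
    return d
def load(f): return dict(np.load(f"pics/{f}.npz"))
def ray(d,uv):
    v=np.linalg.inv(d["K"])@np.array([uv[0],uv[1],1.0]); v=d["R"].T@v
    return -d["R"].T@d["t"],v
def plane(d,uv,z):
    c,v=ray(d,uv); return c+v*(z-c[2])/v[2]
def proj(d,X):
    p=d["K"]@(d["R"]@np.asarray(X,float)+d["t"]); return p[:2]/p[2]
def tri(a,ua,b,ub):
    ca,va=ray(a,ua); cb,vb=ray(b,ub); va/=np.linalg.norm(va); vb/=np.linalg.norm(vb)
    A=np.stack([va,-vb],1); s=np.linalg.lstsq(A,cb-ca,rcond=None)[0]
    p,q=ca+va*s[0],cb+vb*s[1]; return (p+q)/2,np.linalg.norm(p-q)
def big(mask,box,k=1):
    x0,y0,x1,y1=box; m=np.zeros(mask.shape,np.uint8); m[y0:y1,x0:x1]=mask[y0:y1,x0:x1]
    cs=cv2.findContours(m,cv2.RETR_EXTERNAL,cv2.CHAIN_APPROX_NONE)[0]
    return max(cs,key=cv2.contourArea)
def rect_on(d,c,z):
    P=np.array([plane(d,p[0],z)[:2] for p in c],np.float32)
    return cv2.minAreaRect(P)
def hsv(d): return cv2.cvtColor(d["pixels"],cv2.COLOR_RGB2HSV)
E
python3 - <<'E'
from h import *
d=load("top0"); H=hsv(d)
white=((H[...,1]<40)&(H[...,2]>120)).astype(np.uint8)*255
for n,box,z in(("loose",(275,205,320,255),27),("oval",(185,145,217,190),12+60+5+6),("round",(283,145,320,190),83)):
    c=big(white,box); print(n,cv2.contourArea(c),rect_on(d,cv2.convexHull(c),z))
# open cans: grey
grey=((H[...,1]<60)&(H[...,2]>60)&(H[...,2]<120)).astype(np.uint8)*255
for n,box in(("oblong",(219,145,248,190)),("square",(251,145,282,190))):
    c=big(grey,box); print(n,cv2.boundingRect(c),rect_on(d,cv2.convexHull(c),72))
E
```

```text
loose 409.5 ((442.0294494628906, -105.17994689941406), (75.52482604980469, 55.97829818725586), 32.59883117675781)
oval 305.0 ((618.5230712890625, 155.39564514160156), (75.28524780273438, 50.36497116088867), 0.8049049973487854)
round 352.5 ((621.0049438476562, -111.7750244140625), (66.38407135009766, 64.57349395751953), 89.3787612915039)
oblong (222, 152, 23, 30) ((618.4478149414062, 65.11608123779297), (59.044525146484375, 78.80006408691406), 89.72884368896484)
square (255, 155, 23, 22) ((619.9906616210938, -23.210643768310547), (58.94147491455078, 57.042335510253906), 89.38572692871094)
```

The loose lid is the aluminium one with the black plug at top (297,232). Purple (341,223) and red (253,224), (257,270), (330,275) are look-alikes. The enlarged crop confirms this. Its home is the elongated can with the black pad at (233,166), and the can with brass inside at (266,166) is the square one. Next I hover over the lid.

```bash
python3 -m jog '[[0.03,-0.026,0,-0.14,0.6],[0.08,-0.07,0,-0.28,0.6],[0.12,-0.105,0,-0.42,0.6],[0.15,-0.135,0.005,-0.56,0.6],[0.18,-0.16,0.01,-0.7,0.6],[0.21,-0.19,0.015,-0.84,0.6],[0.24,-0.215,0.02,-0.98,0.6],[0.27,-0.24,0.025,-1.12,0.6],[0.3,-0.265,0.03,-1.26,0.6],[0.32,-0.285,0.03,-1.4,0.6],[0.34,-0.3,0.03,-1.54,0.6],[0.348,-0.308,0.03,-1.676,0.6],[0.348,-0.308,0.03,-1.676,0.6],[0.348,-0.308,0.03,-1.676,0.6],[0.348,-0.308,0.03,-1.676,0.6]]' 40
python3 - <<'E'
from h import *
d=cam("wrist","w1"); s=r.sense(); print(s["tool_pos"],s["tcp_rot"],s["joint_pos"].round(1),s["ft_force"])
E
```

```text
time: 1.65
tool_pos: [441.4, -105.7, 200.8]
tcp_rot: [-180.0, -0.1, 122.4]
ft_force: [-0.2, -0.4, -0.2]
finger_gap: 51.0
[ 441.41985854 -105.79439708  200.88494202] [ 1.79998721e+02 -7.82145134e-02  1.22396593e+02] [-20.  -14.9 109.8   0.   85.1 -52.4] [-0.34186507 -0.36061697 -0.04821498]
```

View pics/w1.png

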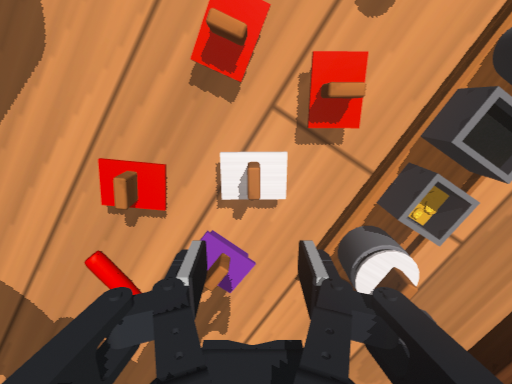

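```bash
python3 - <<'E'
from h import *
d=load("w1"); H=hsv(d)
w=((H[...,1]<40)&(H[...,2]>90)).astype(np.uint8)*255
c=big(w,(205,140,300,215)); print(cv2.boundingRect(c),rect_on(d,cv2.convexHull(c),27))
k=((H[...,0]<18)&(H[...,1]>80)).astype(np.uint8)*255
c=big(k,(240,155,268,202)); print(cv2.boundingRect(c))
t=c[c[:,0,1].argmin()][0]; b=c[c[:,0,1].argmax()][0]; print(t,b)
# knob top centre guess: where should it project
for z in (27,61): print(proj(d,[442,-105.2,z]))
print(-d["R"].T@d["t"])
E
python3 -c "
import cv2;i=cv2.imread('pics/w1.png');cv2.imwrite('pics/w1c.png',cv2.resize(i[140:215,205:300],None,fx=6,fy=6))"
```

```text
(220, 152, 67, 48) ((442.8533630371094, -105.34613037109375), (75.9311294555664, 55.95603942871094), 32.39248275756836)
(240, 162, 28, 40)
[249 162] [240 201]
[252.56997993 175.64625206]
[252.60822098 183.74582388]
[398.42515829 -37.26519011 343.0439824 ]
```

View pics/w1c.png

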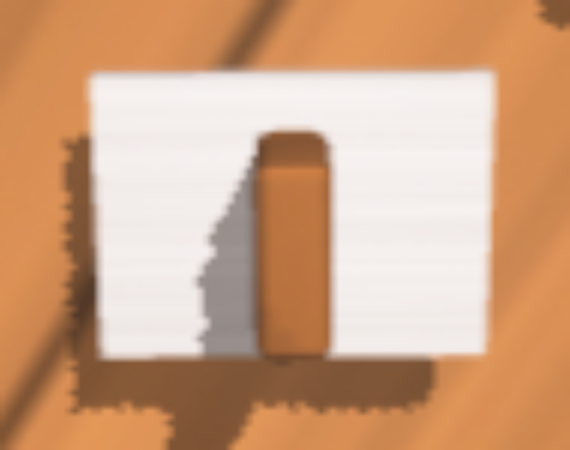

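```bash
python3 -m jog '[[0,0.0015,0.04,0,0.6],[0,0.0015,0.08,0,0.6],[0,0.0015,0.12,0,0.6],[0,0.0015,0.15,0,0.6],[0,0.0015,0.165,0,0.6],[0,0.0015,0.168,0,0.6],[0,0.0015,0.168,0,0.6],[0,0.0015,0.168,0,0.6]]' 40
python3 -m jog '[[0,0,0,0,0],[0,0,0,0,0],[0,0,0,0,0],[0,0,0,0,0],[0,0,0,0,0],[0,0,0,0,0],[0,0,0,0,0],[0,0,0,0,0]]' 50
```

```text
time: 2.5
tool_pos: [443.6, -105.5, 34.3]
tcp_rot: [179.9, 0.0, 122.3]
ft_force: [0.1, 0.5, 0.5]
finger_gap: 51.1
time: 3.3
tool_pos: [444.3, -105.8, 35.2]
tcp_rot: [179.9, 0.1, 122.3]
ft_force: [-0.6, -0.3, 6.5]
finger_gap: 13.0
```

```bash
python3 -m jog '[[0,0,-0.03,0,0],[0,0,-0.07,0,0],[0,0,-0.11,0,0],[0.005,0.03,-0.13,0.05,0],[0.015,0.07,-0.13,0.15,0],[0.02,0.11,-0.13,0.25,0],[0.03,0.15,-0.13,0.35,0],[0.04,0.19,-0.13,0.45,0],[0.05,0.22,-0.13,0.53,0],[0.052,0.238,-0.13,0.557,0],[0.052,0.238,-0.13,0.557,0],[0.052,0.238,-0.13,0.557,0],[0.052,0.238,-0.13,0.557,0]]'
python3 - <<'E'
from h import *
d=cam("wrist","w2"); e=cam("side","s2"); s=r.sense(); print(s["tool_pos"],s["tcp_rot"],s["finger_gap"],s["ft_force"])
a=e["pixels"][110:260,160:320,::-1]
cv2.imwrite("pics/s2c.png",cv2.resize(a,None,fx=4,fy=4))
E
```

```text
time: 4.6
tool_pos: [616.5, 64.9, 165.2]
tcp_rot: [179.9, 0.0, 90.4]
ft_force: [0.3, -0.2, -1.7]
finger_gap: 13.2
[616.70478133  64.70846315 165.61329136] [1.79863932e+02 2.28815889e-02 9.03895075e+01] 13.31193528207326 [ 0.62145262 -0.48166575 -1.51723876]
```

View pics/w2.png

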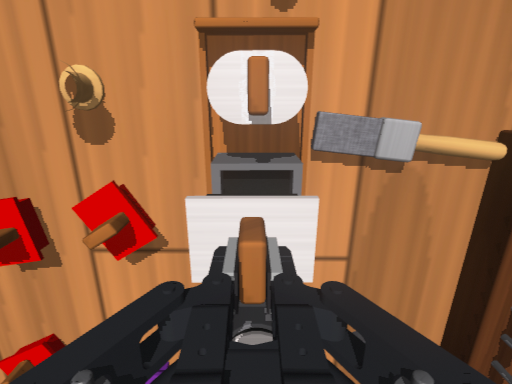

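View pics/s2c.png

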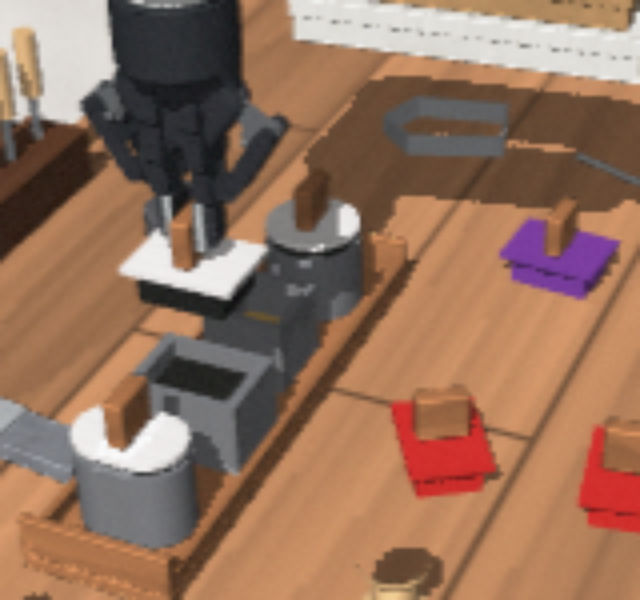

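```bash
python3 - <<'E'
from h import *
d=load("w2")
i=d["pixels"][140:300,170:335,::-1]
cv2.imwrite("pics/w2c.png",cv2.resize(i,None,fx=4.5,fy=3.7,interpolation=cv2.INTER_CUBIC))
H=hsv(d)
w=((H[...,1]<40)&(H[...,2]>150)).astype(np.uint8)*255
c=big(w,(170,190,335,300)); print(cv2.boundingRect(c),rect_on(d,cv2.convexHull(c),157.5))
c=big(w,(195,40,320,135))
for z in (75,80,85,90): print(z,rect_on(d,cv2.convexHull(c),z), rect_on(load("top0"),cv2.convexHull(big(((lambda H:((H[...,1]<40)&(H[...,2]>120)).astype(np.uint8)*255)(hsv(load("top0")))),(185,145,217,190))),z)[:2])
g=d["pixels"].astype(int).sum(2)
for row in(160,165,175,185): print(row,g[row,205:310].tolist())
print(g[145:196,230].tolist(),g[145:196,280].tolist())
print(-d["R"].T@d["t"]); t=load("top0");print(-t["R"].T@t["t"])
E
```

```text
(186, 196, 133, 86) ((616.709228515625, 67.84329223632812), (75.42695617675781, 55.9862174987793), 0.40561503171920776)
75 ((620.097412109375, 156.09234619140625), (77.14579772949219, 52.577476501464844), 0.4232887029647827) ((620.0501098632812, 156.6387939453125), (75.85552978515625, 50.7464599609375))
80 ((620.0108642578125, 155.879150390625), (75.48487091064453, 51.44548034667969), 0.42328935861587524) ((619.0956420898438, 155.86181640625), (75.49911499023438, 50.508018493652344))
85 ((619.9241333007812, 155.66590881347656), (73.82386016845703, 50.3134651184082), 0.4232891798019409) ((618.1412353515625, 155.08486938476562), (75.1427230834961, 50.269596099853516))
90 ((619.83740234375, 155.45269775390625), (72.1628646850586, 49.181453704833984), 0.42328980565071106) ((617.186767578125, 154.30789184570312), (74.78631591796875, 50.03116226196289))
160 [348, 327, 325, 324, 325, 273, 167, 196, 258, 278, 275, 277, 277, 278, 276, 274, 277, 274, 275, 276, 277, 277, 275, 275, 278, 277, 275, 275, 276, 275, 275, 276, 275, 275, 275, 276, 274, 274, 274, 276, 276, 274, 274, 275, 274, 276, 275, 
[... 1776 characters left out ...]
51, 165, 166, 243, 329, 356, 354, 353, 354, 356, 353, 356, 351, 333, 328, 328, 355, 394, 401, 399, 396]
[217, 217, 221, 219, 220, 220, 216, 199, 165, 160, 176, 276, 276, 274, 275, 277, 275, 276, 304, 353, 354, 352, 353, 353, 343, 210, 108, 109, 109, 112, 111, 114, 111, 114, 138, 136, 139, 140, 139, 140, 142, 142, 145, 143, 141, 140, 144, 145, 141, 141, 270] [212, 211, 210, 210, 211, 212, 209, 195, 162, 160, 160, 160, 175, 274, 276, 274, 274, 280, 317, 351, 352, 352, 353, 352, 338, 151, 107, 106, 112, 113, 111, 113, 112, 118, 136, 139, 139, 139, 138, 137, 137, 141, 140, 145, 145, 146, 147, 146, 145, 145, 268]
[616.07147754 146.18939754 307.23063135]
[ 416.91544512   -8.72768885 1139.18161584]
```

View pics/w2c.png

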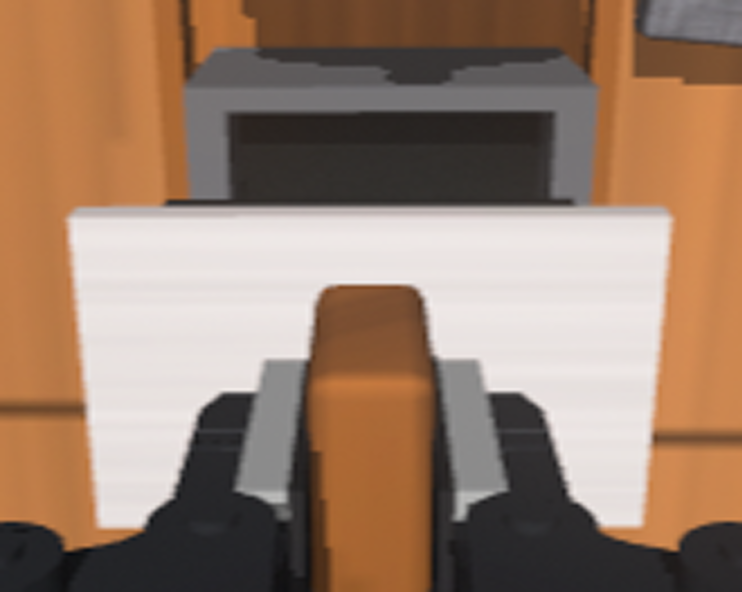

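```bash
python3 - <<'E'
from h import *
d=load("w2"); t=load("top0")
H=hsv(t);grey=((H[...,1]<60)&(H[...,2]>60)&(H[...,2]<120)).astype(np.uint8)*255
c=cv2.convexHull(big(grey,(219,145,248,190)))
for z in range(66,79,2):
    L,R=plane(d,(210.4,165),z),plane(d,(302.8,165),z)
    l,q=plane(d,(220.2,180),z),plane(d,(292.9,180),z)
    fo=plane(d,(255,162.8),z)[1]; fi=plane(d,(255,169.8),z)[1]
    print(z,"w",(R-L)[0].round(1),"cx",((L+R)/2)[0].round(1),"in w",(q-l)[0].round(1),"cx",((q+l)/2)[0].round(1),"yc",(fo-30).round(1),(fi-24).round(1),"top",[np.round(v,1) for v in rect_on(t,c,z)[:2]])
E
```

```text
66 w 80.6 cx 620.7 in w 64.5 cx 620.8 yc 65.5 65.3 top [array([619.6,  65.5]), array([59.4, 79.2])]
68 w 79.9 cx 620.7 in w 64.0 cx 620.8 yc 66.0 65.8 top [array([619.2,  65.4]), array([59.3, 79.1])]
70 w 79.2 cx 620.6 in w 63.4 cx 620.8 yc 66.4 66.3 top [array([618.8,  65.3]), array([59.2, 78.9])]
72 w 78.6 cx 620.6 in w 62.9 cx 620.7 yc 66.8 66.7 top [array([618.4,  65.1]), array([59. , 78.8])]
74 w 77.9 cx 620.6 in w 62.4 cx 620.7 yc 67.2 67.2 top [array([618.1,  65. ]), array([58.9, 78.7])]
76 w 77.2 cx 620.5 in w 61.8 cx 620.6 yc 67.6 67.7 top [array([617.7,  64.8]), array([58.8, 78.5])]
78 w 76.6 cx 620.5 in w 61.3 cx 620.6 yc 68.1 68.1 top [array([617.3,  64.7]), array([58.7, 78.4])]
```

```bash
python3 -m jog '[[-0.0015,0.0035,0.02,0,0],[-0.0015,0.0035,0.04,0,0],[-0.0015,0.0035,0.05,0,0],[-0.0015,0.0035,0.05,0,0],[-0.0015,0.0035,0.05,0,0]]'
python3 - <<'E'
from h import *
d=cam("wrist","w3"); t=cam("top","t3"); e=cam("side","s3")
i=d["pixels"][120:300,160:350,::-1]
cv2.imwrite("pics/w3c.png",cv2.resize(i,None,fx=4,fy=3.3,interpolation=cv2.INTER_CUBIC))
cv2.imwrite("pics/s3c.png",cv2.resize(e["pixels"][150:250,170:280,::-1],None,fx=5,fy=5,interpolation=cv2.INTER_CUBIC))
H=hsv(d)
w=((H[...,1]<40)&(H[...,2]>150)).astype(np.uint8)*255
c=big(w,(170,190,340,300)); print(cv2.boundingRect(c))
z=r.sense()["tool_pos"]; print(z)
for k in(8,9): print(rect_on(d,cv2.convexHull(c),z[2]-k))
E
```

```text
time: 5.2
tool_pos: [620.4, 63.0, 116.2]
tcp_rot: [179.8, 0.0, 90.4]
ft_force: [0.1, -0.8, -1.2]
finger_gap: 13.3
(186, 196, 133, 86)
[621.20575895  63.21051452 117.14209353]
((620.5888061523438, 66.29193115234375), (74.8807373046875, 55.758033752441406), 0.3322865664958954)
((620.593505859375, 65.768798828125), (75.3829574584961, 56.131996154785156), 0.3322838544845581)
```

View pics/w3c.png

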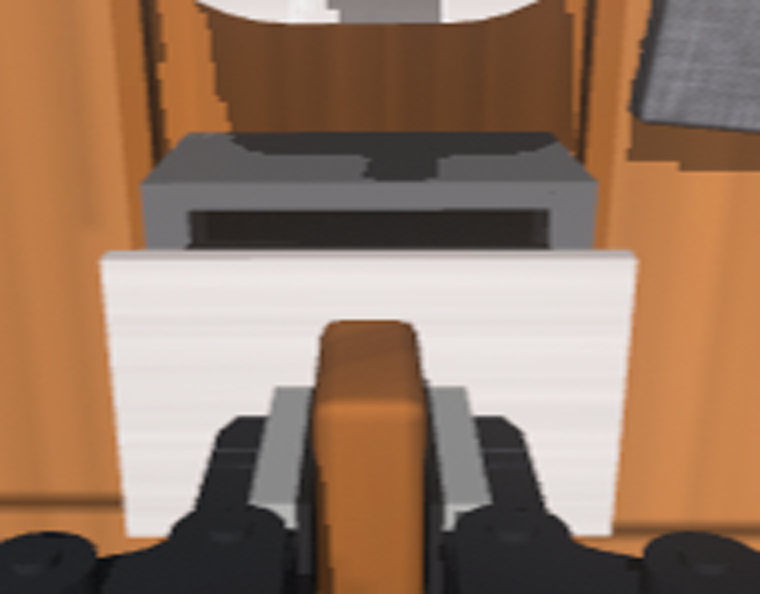

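View pics/s3c.png

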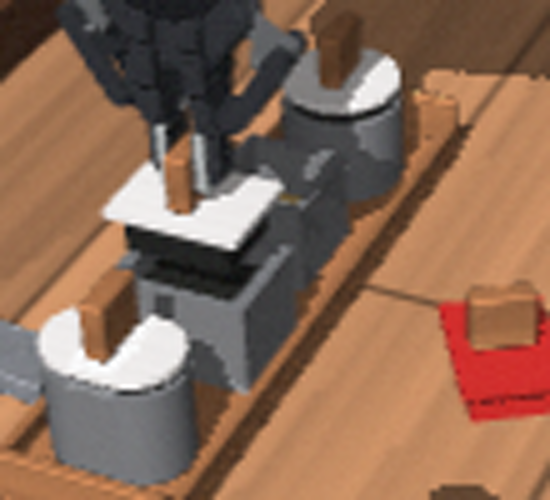

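```bash
python3 - <<'E'
from h import *
d=load("w3"); g=d["pixels"].astype(int).sum(2)
print(g[178,188:200],g[178,303:316],g[189,200:212],g[189,292:304]); print(g[168:194,232],g[168:194,275])
for z in range(64,79,2):
    L,R=plane(d,(195.8,178),z),plane(d,(309.2,178),z)
    l,q=plane(d,(207,190),z),plane(d,(297.8,190),z)
    fo=plane(d,(255,174.9),z)[1]; fi=plane(d,(255,183.6),z)[1]
    print(z,(R-L)[0].round(1),((L+R)/2)[0].round(1),(q-l)[0].round(1),((q+l)/2)[0].round(1),(fo-30).round(1),(fi-24).round(1))
E
```

```text
[394 396 399 367 322 320 325 344 346 349 347 347] [348 348 347 348 347 347 339 321 322 350 388 394 394] [349 349 348 348 349 348 326 240 142 142 142 129] [124 139 150 159 185 281 352 351 349 351 350 350]
[271 271 271 272 273 271 276 313 349 348 348 349 349 349 346 272 111 110
 110 113 116 114 116 116 119 139] [272 270 270 272 272 272 278 331 349 349 349 349 349 349 339 212 114 114
 117 118 117 120 122 120 122 125]
64 80.8 621.0 65.6 621.0 64.8 64.4
66 80.0 621.0 65.0 621.0 65.3 65.0
68 79.2 621.0 64.3 621.0 65.8 65.5
70 78.3 621.0 63.6 621.0 66.3 66.1
72 77.5 621.0 62.9 620.9 66.9 66.7
74 76.7 620.9 62.2 620.9 67.4 67.3
76 75.8 620.9 61.6 620.9 67.9 67.8
78 75.0 620.9 60.9 620.9 68.4 68.4
```

```bash
python3 -m jog '[[0,0,0.006,0,0],[0,0,0.012,0,0],[0,0,0.016,0,0],[0,0,0.018,0,0],[0,0,0.02,0,0],[0,0,0.02,0,0]]'
python3 -m jog '[[0,0,0.001,0,0],[0,0,0.002,0,0],[0,0,0.003,0,0],[0,0,0.003,0,0]]'
```

```text
time: 5.95
tool_pos: [621.0, 63.2, 96.6]
tcp_rot: [179.8, 0.0, 90.4]
ft_force: [-1.1, -0.6, -1.9]
finger_gap: 13.1
time: 6.35
tool_pos: [621.0, 63.2, 93.5]
tcp_rot: [179.8, 0.0, 90.4]
ft_force: [-0.6, -0.5, -1.4]
finger_gap: 13.1
```

No contact yet, so the plug is inside the opening. I continue gently.

```bash
python3 -m jog '[[0,0,0.001,0,0],[0,0,0.002,0,0],[0,0,0.003,0,0],[0,0,0.003,0,0]]'
python3 -m jog '[[0,0,0.001,0,0],[0,0,0.002,0,0],[0,0,0.002,0,0]]'
python3 - <<'E'
from h import *
e=cam("side","s4");d=cam("wrist","w4")
a=cv2.resize(e["pixels"][150:250,170:280,::-1],(400,400),interpolation=cv2.INTER_CUBIC)
b=cv2.resize(d["pixels"][120:300,160:350,::-1],(400,400),interpolation=cv2.INTER_CUBIC)
cv2.imwrite("pics/c4.png",np.hstack([a,b]))
E
```

```text
time: 6.75
tool_pos: [620.9, 63.2, 90.3]
tcp_rot: [179.8, 0.0, 90.4]
ft_force: [-0.2, -0.2, -1.6]
finger_gap: 13.0
time: 7.05
tool_pos: [621.0, 63.2, 88.5]
tcp_rot: [179.8, 0.0, 90.4]
ft_force: [-1.0, -0.2, -0.4]
finger_gap: 12.9
```

View pics/c4.png

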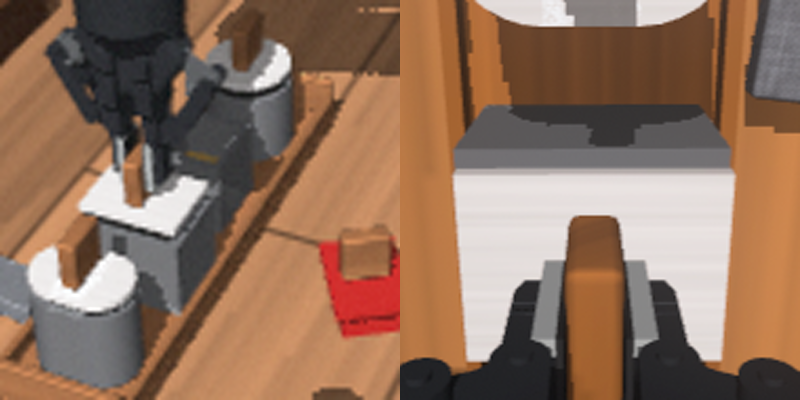

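```bash
python3 -m jog '[[0,0,0.001,0,0],[0,0,0.002,0,0],[0,0,0.002,0,0]]' 80
python3 -m jog '[[0,0,0.001,0,0],[0,0,0.002,0,0],[0,0,0.002,0,0]]'
```

```text
time: 7.45
tool_pos: [621.0, 63.2, 86.4]
tcp_rot: [179.8, 0.0, 90.4]
ft_force: [-0.5, -0.1, 1.3]
finger_gap: 12.7
time: 7.75
tool_pos: [621.1, 63.2, 84.5]
tcp_rot: [179.8, 0.0, 90.4]
ft_force: [-2.2, 1.0, 4.2]
finger_gap: 12.2
```

```bash
python3 -m jog '[[0,0,0.001,0,0],[0,0,0.002,0,0],[0,0,0.002,0,0]]'
```

```text
time: 8.05
tool_pos: [621.2, 63.2, 83.1]
tcp_rot: [179.8, 0.0, 90.4]
ft_force: [-3.9, -0.7, 6.1]
finger_gap: 12.5
```

```bash
python3 -m jog '[[0,0,0.001,0,0],[0,0,0.002,0,0],[0,0,0.002,0,0]]'
```

```text
time: 8.35
tool_pos: [621.2, 63.2, 81.6]
tcp_rot: [179.8, 0.0, 90.4]
ft_force: [-3.8, 0.6, 7.3]
finger_gap: 12.3
```

```bash
python3 -m jog '[[0,0,0.001,0,0],[0,0,0.002,0,0],[0,0,0.002,0,0]]'
python3 - <<'E'
from h import *
e=cam("side","s5");d=cam("wrist","w5")
a=cv2.resize(e["pixels"][150:250,170:280,::-1],(400,400),interpolation=cv2.INTER_CUBIC)
b=cv2.resize(d["pixels"][120:300,160:350,::-1],(400,400),interpolation=cv2.INTER_CUBIC)
cv2.imwrite("pics/c5.png",np.hstack([a,b]))
E
```

```text
time: 8.65
tool_pos: [621.3, 63.3, 81.0]
tcp_rot: [179.7, 0.0, 90.4]
ft_force: [-7.3, 0.1, 12.2]
finger_gap: 12.4
```

View pics/c5.png

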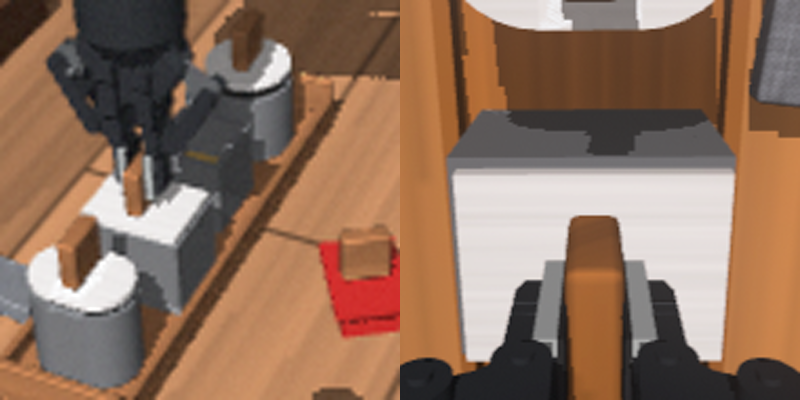

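```bash
python3 -m jog '[[0,0,0,0,0.35],[0,0,0,0,0.35],[0,0,0,0,0.35],[0,0,-0.02,0,0.35],[0,0,-0.05,0,0.35],[0,0,-0.06,0,0.35],[0,0,-0.06,0,0],[0.002,0,-0.06,0,0],[0.002,0,-0.06,0,0],[0.002,0,-0.06,0,0],[0.002,0,-0.06,0,0]]'
python3 - <<'E'
from h import *
e=cam("side","s6");d=cam("wrist","w6")
a=cv2.resize(e["pixels"][150:250,170:280,::-1],(400,400),interpolation=cv2.INTER_CUBIC)
b=cv2.resize(d["pixels"][130:330,160:360,::-1],(400,400),interpolation=cv2.INTER_CUBIC)
cv2.imwrite("pics/c6.png",np.hstack([a,b]))
E
```

```text
time: 9.85
tool_pos: [620.4, 65.3, 139.8]
tcp_rot: [179.8, 0.0, 90.4]
ft_force: [-0.8, 0.7, -0.2]
finger_gap: -0.0
```

View pics/c6.png

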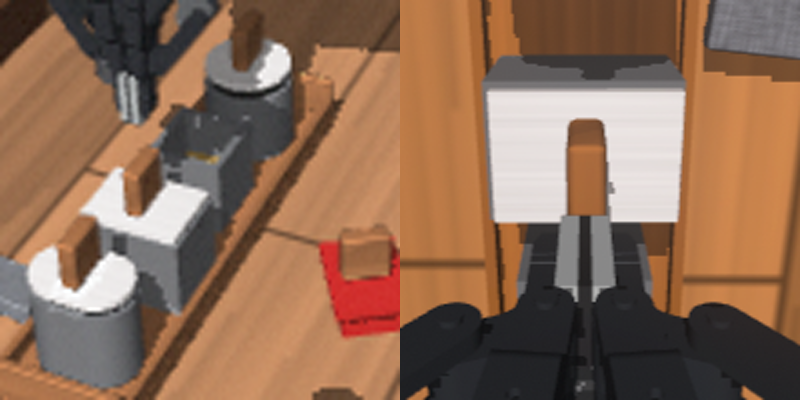

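```bash
python3 - <<'E'
from h import *
d=load("w6");H=hsv(d)
w=((H[...,1]<40)&(H[...,2]>150)).astype(np.uint8)*255
c=big(w,(195,160,310,245)); 
for z in(70,74,78): print(rect_on(d,cv2.convexHull(c),z))
E
python3 -m jog '[[0,0,0.01,0,0],[0,0,0.02,0,0],[0,0,0.024,0,0],[0,0,0.024,0,0]]'
```

```text
((621.42431640625, 64.73863983154297), (77.1617660522461, 56.951904296875), 0.35841861367225647)
((621.3968505859375, 66.28153228759766), (75.70685577392578, 55.87804412841797), 0.3584572970867157)
((621.369384765625, 67.82450866699219), (74.25188446044922, 54.80416488647461), 0.35837486386299133)
time: 10.35
tool_pos: [619.8, 65.2, 114.6]
tcp_rot: [180.0, 0.0, 90.4]
ft_force: [-0.9, 0.6, 0.0]
finger_gap: 0.1
```

```bash
python3 -m jog '[[0,0.001,0.002,0,0],[0,0.001,0.004,0,0],[0,0.001,0.005,0,0],[0,0.001,0.005,0,0]]'
```

```text
time: 10.75
tool_pos: [620.7, 65.2, 109.5]
tcp_rot: [180.0, 0.0, 90.4]
ft_force: [-0.0, -0.4, 0.2]
finger_gap: -0.1
```

```bash
python3 -m jog '[[0,0,0.001,0,0],[0,0,0.002,0,0],[0,0,0.002,0,0]]'
```

```text
time: 11.05
tool_pos: [620.7, 65.2, 107.4]
tcp_rot: [180.0, 0.0, 90.4]
ft_force: [0.0, -0.4, 0.3]
finger_gap: 0.1
```

```bash
python3 -m jog '[[0,0,0.001,0,0],[0,0,0.002,0,0],[0,0,0.002,0,0]]'
```

```text
time: 11.35
tool_pos: [620.9, 65.2, 106.7]
tcp_rot: [179.9, 0.0, 90.4]
ft_force: [-4.9, -0.1, 8.2]
finger_gap: -0.2
```

```bash
python3 -m jog '[[0,0,0.0015,0,0],[0,0,0.003,0,0],[0,0,0.003,0,0]]'
```

```text
time: 11.65
tool_pos: [621.0, 65.2, 106.6]
tcp_rot: [179.9, 0.0, 90.4]
ft_force: [-12.3, 0.2, 19.5]
finger_gap: 0.1
```

```bash
python3 -m jog '[[0,0,0.0015,0,0],[0,0,0.003,0,0],[0,0,0.003,0,0]]'
```

```text
time: 11.95
tool_pos: [621.5, 65.2, 106.7]
tcp_rot: [179.8, 0.0, 90.4]
ft_force: [-10.8, -0.6, 19.2]
finger_gap: -0.3
```

```bash
python3 -m jog '[[0,-0.001,0.002,0,0],[0,-0.001,0.004,0,0],[0,-0.001,0.0045,0,0]]'
python3 -m jog '[[0,0,-0.005,0,0],[0,0,-0.03,0,0],[0,0,-0.06,0,0],[0,0,-0.06,0,0],[0,0,-0.06,0,0]]'
python3 - <<'E'
from h import *
e=cam("side","s7");d=cam("wrist","w7")
cv2.imwrite("pics/s7c.png",cv2.resize(e["pixels"][140:250,170:290,::-1],None,fx=6,fy=5.4,interpolation=cv2.INTER_CUBIC))
E
```

```text
time: 12.25
tool_pos: [621.5, 65.3, 106.6]
tcp_rot: [179.7, 0.1, 90.4]
ft_force: [-14.4, -0.6, 30.0]
finger_gap: -0.1
time: 12.75
tool_pos: [621.9, 65.3, 167.6]
tcp_rot: [179.5, 0.1, 90.4]
ft_force: [-0.3, -0.0, -0.6]
finger_gap: 0.1
```

View pics/s7c.png

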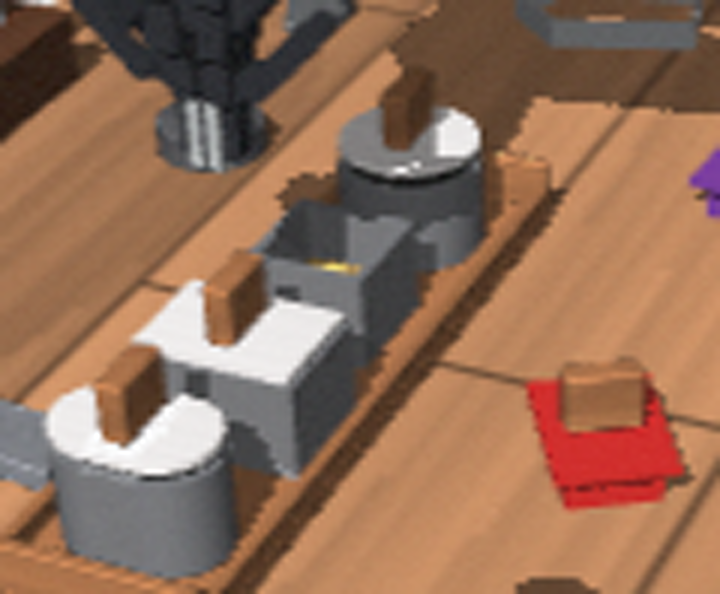

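View pics/w7.png

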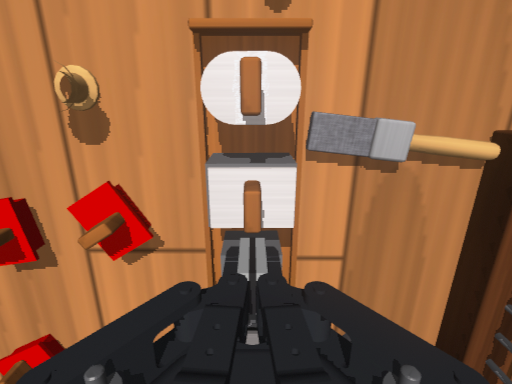

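```bash
python3 -m jog '[[0.03,-0.001,0,0,0],[0.07,-0.002,0,0,0],[0.09,-0.002,0.01,0,0],[0.0905,-0.002,0.03,0,0],[0.0905,-0.002,0.036,0,0],[0.0905,-0.002,0.036,0,0]]'
python3 - <<'E'
from h import *
e=cam("side","s8");t=cam("top","t8")
a=cv2.resize(e["pixels"][150:250,170:280,::-1],(400,400),interpolation=cv2.INTER_CUBIC)
b=cv2.resize(t["pixels"][130:210,160:240,::-1],(400,400),interpolation=cv2.INTER_CUBIC)
cv2.imwrite("pics/c8.png",np.hstack([a,b]))
E
```

```text
time: 13.45
tool_pos: [616.1, 155.2, 126.3]
tcp_rot: [-180.0, 0.1, 90.4]
ft_force: [0.5, -1.5, -0.4]
finger_gap: -0.1
```

View pics/c8.png

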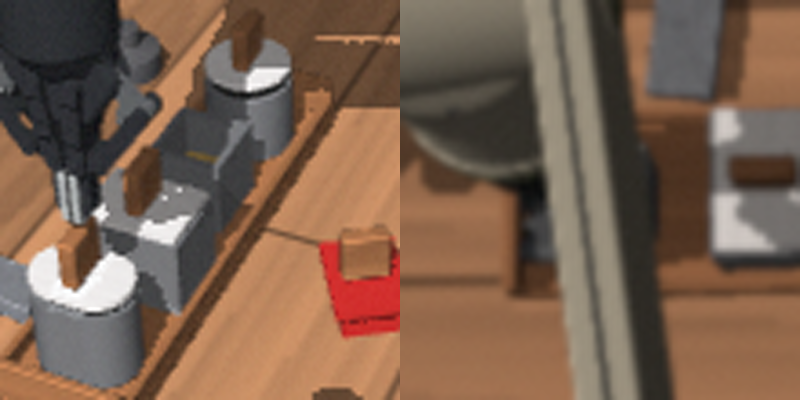

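```bash
python3 -m jog '[[0,0.0035,0.002,0,0],[0,0.0035,0.004,0,0],[0,0.0035,0.005,0,0],[0,0.0035,0.005,0,0]]'
```

```text
time: 13.95
tool_pos: [621.4, 155.0, 124.0]
tcp_rot: [179.8, 0.1, 90.4]
ft_force: [-0.1, -0.7, 0.7]
finger_gap: 0.1
```

```bash
python3 -m jog '[[0,0,0.0015,0,0],[0,0,0.003,0,0],[0,0,0.004,0,0],[0,0,0.004,0,0]]'
```

```text
time: 14.35
tool_pos: [621.2, 154.9, 119.7]
tcp_rot: [179.8, 0.1, 90.4]
ft_force: [-0.2, -0.2, 0.7]
finger_gap: -0.2
```

```bash
python3 -m jog '[[0,0,0.0015,0,0],[0,0,0.003,0,0],[0,0,0.003,0,0]]'
```

```text
time: 14.65
tool_pos: [621.0, 154.9, 116.3]
tcp_rot: [179.9, 0.1, 90.4]
ft_force: [-0.2, -0.1, -0.4]
finger_gap: -0.1
```

```bash
python3 -m jog '[[0,0,0.001,0,0],[0,0,0.002,0,0],[0,0,0.002,0,0]]'
```

```text
time: 14.95
tool_pos: [621.2, 155.0, 114.7]
tcp_rot: [179.8, 0.1, 90.4]
ft_force: [-0.6, 0.1, 4.2]
finger_gap: -0.2
```

Contact at about 115 mm. I press on.

```bash
python3 -m jog '[[0,0,0.001,0,0],[0,0,0.002,0,0],[0,0,0.002,0,0]]'
```

```text
time: 15.25
tool_pos: [621.4, 155.0, 113.0]
tcp_rot: [179.8, 0.1, 90.4]
ft_force: [-1.2, -0.6, 5.4]
finger_gap: 0.4
```

```bash
python3 -m jog '[[0,0,0.001,0,0],[0,0,0.002,0,0],[0,0,0.002,0,0]]'
```

```text
time: 15.55
tool_pos: [621.8, 155.1, 112.3]
tcp_rot: [179.7, 0.1, 90.4]
ft_force: [-4.0, -1.1, 9.5]
finger_gap: 0.3
```

```bash
python3 -m jog '[[0,0,0.001,0,0],[0,0,0.002,0,0],[0,0,0.002,0,0]]'
```

```text
time: 15.85
tool_pos: [622.0, 155.1, 111.4]
tcp_rot: [179.7, 0.1, 90.4]
ft_force: [-4.2, -1.4, 10.8]
finger_gap: -0.1
```

```bash
python3 -m jog '[[0,0,0.0015,0,0],[0,0,0.003,0,0],[0,0,0.003,0,0]]'
```

```text
time: 16.15
tool_pos: [622.2, 155.1, 109.5]
tcp_rot: [179.7, 0.1, 90.4]
ft_force: [-4.0, -0.3, 9.8]
finger_gap: -0.1
```

```bash
python3 -m jog '[[0,0,0.0015,0,0],[0,0,0.003,0,0],[0,0,0.003,0,0]]'
```

```text
time: 16.45
tool_pos: [622.7, 155.2, 108.9]
tcp_rot: [179.6, 0.1, 90.4]
ft_force: [-7.6, -1.5, 17.3]
finger_gap: -0.2
```

```bash
python3 -m jog '[[0,-0.0015,0.002,0,0],[0,-0.0015,0.004,0,0],[0,-0.0015,0.004,0,0]]'
```

```text
time: 16.75
tool_pos: [622.8, 155.3, 108.8]
tcp_rot: [179.4, 0.0, 90.4]
ft_force: [-9.0, -2.2, 22.6]
finger_gap: -0.1
```

```bash
python3 -m jog '[[0,-0.001,0.002,0,0],[0,-0.001,0.0045,0,0],[0,-0.001,0.005,0,0]]'
```

```text
time: 17.05
tool_pos: [623.6, 155.5, 108.7]
tcp_rot: [179.1, 0.0, 90.4]
ft_force: [-11.6, -3.7, 31.3]
finger_gap: -0.1
```

```bash
python3 -m jog '[[0,0,-0.005,0,0],[0,0,-0.03,0,0],[-0.01,0,-0.05,0,0],[-0.05,-0.001,-0.06,0,0],[-0.1,-0.001,-0.06,0,0],[-0.15,-0.002,-0.06,0,0],[-0.2,-0.002,-0.06,0,0],[-0.25,-0.002,-0.06,0,0],[-0.269,-0.002,-0.06,0,0],[-0.269,-0.002,-0.06,0,0],[-0.269,-0.002,-0.06,0,0]]'
python3 - <<'E'
from h import *
d=cam("wrist","w9");e=cam("side","s9")
cv2.imwrite("pics/s9c.png",cv2.resize(e["pixels"][140:250,170:290,::-1],None,fx=6,fy=5.4,interpolation=cv2.INTER_CUBIC))
E
```

```text
time: 18.15
tool_pos: [622.3, -113.0, 168.1]
tcp_rot: [179.1, -0.0, 90.3]
ft_force: [0.1, 0.2, 0.4]
finger_gap: -0.2
```

View pics/s9c.png

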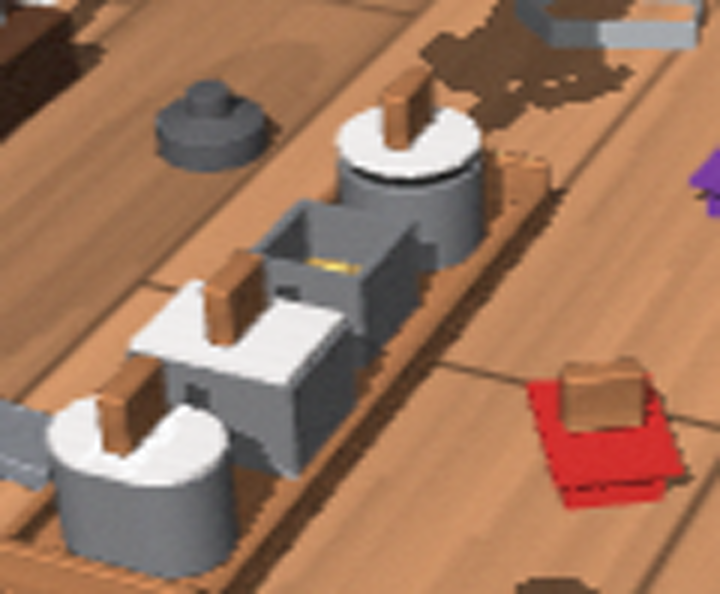

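View pics/w9.png

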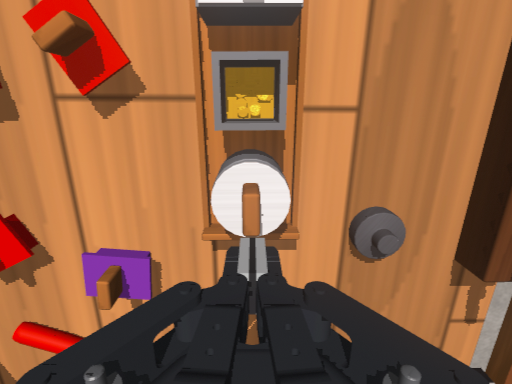

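```bash
python3 -m jog '[[0,0,0.015,0,0],[0,0,0.03,0,0],[0,0,0.038,0,0],[0,0,0.04,0,0],[0,0,0.04,0,0]]'
```

```text
time: 18.75
tool_pos: [622.6, -111.5, 127.3]
tcp_rot: [179.2, -0.1, 90.5]
ft_force: [0.4, 0.7, 0.1]
finger_gap: 0.0
```

```bash
python3 -m jog '[[0,0,0.0015,0,0],[0,0,0.003,0,0],[0,0,0.004,0,0]]'
```

```text
time: 19.05
tool_pos: [622.9, -111.6, 123.6]
tcp_rot: [179.2, -0.0, 90.5]
ft_force: [1.2, -0.7, 0.3]
finger_gap: 0.0
```

```bash
python3 -m jog '[[0,0,0.0015,0,0],[0,0,0.003,0,0],[0,0,0.003,0,0]]'
```

```text
time: 19.35
tool_pos: [622.8, -111.6, 120.4]
tcp_rot: [179.2, -0.1, 90.5]
ft_force: [-0.6, -0.4, -0.7]
finger_gap: 0.2
```

```bash
python3 -m jog '[[0,0,0.0015,0,0],[0,0,0.003,0,0],[0,0,0.003,0,0]]'
```

```text
time: 19.65
tool_pos: [622.7, -111.6, 117.0]
tcp_rot: [179.2, -0.1, 90.5]
ft_force: [0.0, 0.1, -0.2]
finger_gap: 0.2
```

```bash
python3 -m jog '[[0,0,0.0015,0,0],[0,0,0.003,0,0],[0,0,0.003,0,0]]'
```

```text
time: 19.95
tool_pos: [622.5, -111.5, 113.6]
tcp_rot: [179.3, -0.1, 90.5]
ft_force: [-0.2, -0.3, -0.2]
finger_gap: 0.0
```

```bash
python3 -m jog '[[0,0,0.001,0,0],[0,0,0.002,0,0],[0,0,0.002,0,0]]'
python3 - <<'E'
from h import *
d=cam("wrist","w10");e=cam("side","s10")
a=cv2.resize(e["pixels"][120:200,190:270,::-1],(400,400),interpolation=cv2.INTER_CUBIC)
b=cv2.resize(d["pixels"][170:330,170:330,::-1],(400,400),interpolation=cv2.INTER_CUBIC)
cv2.imwrite("pics/c10.png",np.hstack([a,b]))
E
```

```text
time: 20.25
tool_pos: [622.8, -111.6, 112.1]
tcp_rot: [179.2, -0.1, 90.5]
ft_force: [0.1, 0.2, 2.4]
finger_gap: 0.2
```

View pics/c10.png

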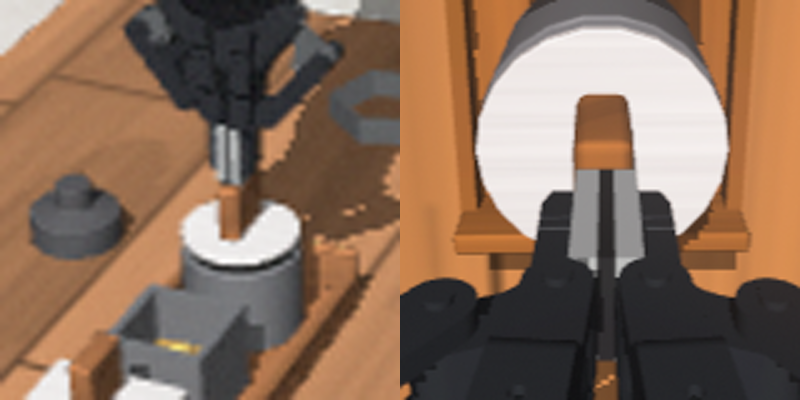

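Fingers are centred on the round lid's knob and have just made contact at about 112. I press.

```bash
python3 -m jog '[[0,0,0.001,0,0],[0,0,0.002,0,0],[0,0,0.002,0,0]]'
```

```text
time: 20.65
tool_pos: [622.9, -111.6, 110.1]
tcp_rot: [179.2, -0.1, 90.5]
ft_force: [-1.8, 0.1, 5.1]
finger_gap: -0.1
```

```bash
python3 -m jog '[[0,0,0.001,0,0],[0,0,0.002,0,0],[0,0,0.002,0,0]]'
```

```text
time: 20.95
tool_pos: [623.3, -111.6, 109.1]
tcp_rot: [179.2, -0.0, 90.5]
ft_force: [-2.6, 1.7, 9.7]
finger_gap: -0.0
```

```bash
python3 -m jog '[[0,0,0.0015,0,0],[0,0,0.003,0,0],[0,0,0.003,0,0]]'
```

```text
time: 21.25
tool_pos: [623.5, -111.7, 107.1]
tcp_rot: [179.1, -0.0, 90.5]
ft_force: [-4.1, 1.6, 10.9]
finger_gap: 0.0
```

```bash
python3 -m jog '[[0,0,0.0015,0,0],[0,0,0.003,0,0],[0,0,0.003,0,0]]'
```

```text
time: 21.55
tool_pos: [624.0, -111.7, 105.9]
tcp_rot: [179.1, -0.0, 90.5]
ft_force: [-6.7, 1.8, 15.7]
finger_gap: -0.1
```

```bash
python3 -m jog '[[0,-0.001,0.0015,0,0],[0,-0.001,0.003,0,0],[0,-0.001,0.003,0,0]]'
```

```text
time: 21.85
tool_pos: [624.1, -111.9, 105.9]
tcp_rot: [178.9, 0.0, 90.5]
ft_force: [-6.4, 2.7, 20.1]
finger_gap: -0.2
```

```bash
python3 -m jog '[[0,-0.001,0.002,0,0],[0,-0.001,0.0045,0,0],[0,-0.001,0.005,0,0]]'
```

```text
time: 22.15
tool_pos: [625.1, -112.1, 105.7]
tcp_rot: [178.6, 0.1, 90.5]
ft_force: [-11.8, 3.1, 32.9]
finger_gap: -0.2
```

```bash
python3 -m jog '[[0,0,-0.005,0,0],[0,0,-0.03,0,0],[0,0,-0.07,0,0],[0,0,-0.1,0,0],[-0.04,0,-0.12,0,0],[-0.08,0,-0.12,0,0],[-0.1,0,-0.12,0,0],[-0.1,0,-0.12,0,0]]'
python3 - <<'E'
from h import *
e=cam("side","s11");t=cam("top","t11")
cv2.imwrite("pics/s11c.png",cv2.resize(e["pixels"][140:250,170:290,::-1],None,fx=6,fy=5.4,interpolation=cv2.INTER_CUBIC))
cv2.imwrite("pics/t11c.png",cv2.resize(t["pixels"][130:290,170:370,::-1],None,fx=4,fy=3.7,interpolation=cv2.INTER_CUBIC))
H=hsv(t);w=((H[...,1]<40)&(H[...,2]>120)).astype(np.uint8)*255
print(rect_on(t,cv2.convexHull(big(w,(217,140,249,190))),72.6))
E
```

```text
time: 22.95
tool_pos: [622.3, -214.7, 224.5]
tcp_rot: [178.7, 0.1, 90.3]
ft_force: [-0.6, 0.9, 0.4]
finger_gap: 0.5
((620.9015502929688, 66.39187622070312), (56.32915496826172, 73.65177917480469), 89.74840545654297)
```

View pics/s11c.png

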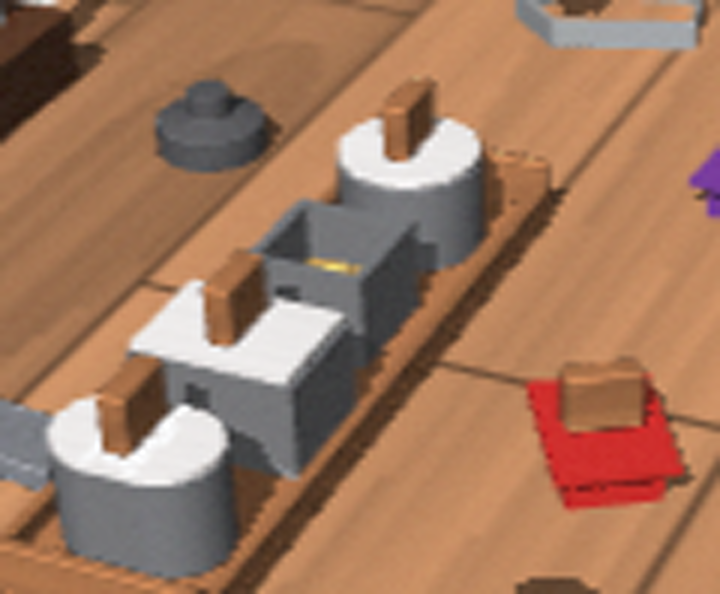

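View pics/t11c.png

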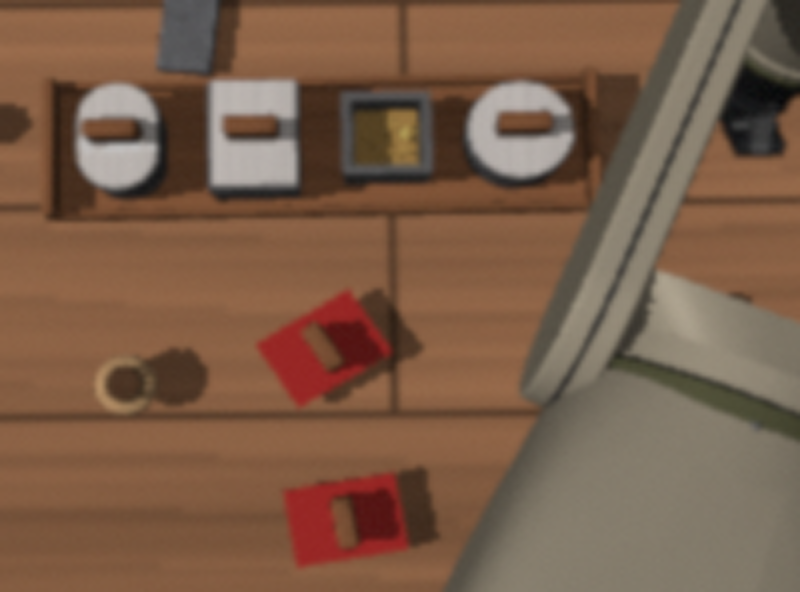

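```bash
python3 -c "
from bench import r
print(r.hand_in())"
```

```text
the job is handed in; nothing more can be done
None
```

I put the aluminium loose lid into the oblong canister and pressed all three lids down to a hard stop. The job was handed in at about 23 s, and no verdict was reported.

**Presses:** Each lid was finished at about 30–33 N measured at the wrist, well under 60 N.

| Lid | Knob top at the stop (mm) | What I felt |
|---|---|---|
| Oblong | 106.6 | No distinct snap |
| Oval | 108.7 | Bead at about 112.4 mm, then through |
| Round | 105.7 | Bead at about 109.3 mm, then through |

**Oblong lid:** It went down during the gripped press. I take it as home because it did not move at 30 N and its height puts the rim at 67.6 mm. Still sitting on the bead, the rim would be about 63.6 mm, below the lowest rim possible (67 mm).

**Last pictures:** All three flanges look flush on their rims and the square canister is open. The bystanders I could see looked undisturbed; the arm hid part of the top view. The oblong lid measured within about 1–2 mm of its can's centre and in line with it. The top and wrist views disagreed by about 1–2 mm in x, which is about the calibration error.

**Side load:** There was a sideways force of up to about 14 N while pressing, from the arm giving a little.

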